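# Zero the paper thickness gauge and hold it up ready for a sheet

## Robot

A 6-joint arm with a two-finger parallel gripper is mounted at the origin on the work surface. World frame = base frame: x ahead of the robot, y to its left, z up, the work surface at z = 0. Lengths are in mm, angles in rad, forces in N, time in s.
With the tool pointing down it reaches from about 300 to 775 mm from the base axis. Payload 14.6 kg.
Tool frame: the origin (TCP) lies at the very end of the fingers, on their centre line; the grasp point (between the pads) lies 19 mm behind it; z points along the fingers, y is the line along which they close (so a half turn about z gives the same grasp; the last joint's range is limited). The gripper opens to 94 mm and grips with 3 to 60 N. Pads are 16 mm wide; open, the fingers measure 119 mm over their backs; the gripper's body (75 mm by 177 mm) begins 78 mm behind the grasp point.
Start: joints at [1.081, 0.3, 1.521, -0, 1.321, -0.067], TCP at [225.67, 501.56, 184.746] pointing down, gripper open.
Joint ranges: [-3.03, 3.03], [-0.79, 2.21], [0.23, 2.52], [-1.04, 4.18], [0, 3.07], [-2.55, 2.55]. Speed limits (rad/s): [2.22, 2.22, 2.57, 3.14, 3.14, 3.14].

## Interface

Orientations are given as [roll, pitch, yaw] about the fixed x, y, z axes, in that order (R = Rz(yaw) Ry(pitch) Rx(roll)).
In Python, from cell import manip gives the robot as it stands.
- The arm moves only by the tool servo_tool, never from a script. Its argument "motion" is a list that holds one entry, the list of rows, each a list of 7 numbers: the shift along the world's x, y, z as a fraction of full scale, then the turn, a rotation vector about the world's x, y, z as a fraction of full scale, then the closure, from 0 (fully open) to 1 (shut). In form: [[[x, y, z, rx, ry, rz, gripper], ...]]. A call has 1 to 10 rows; each row is the pose to reach, as a shift and turn from the pose commanded when the call began, turning the shorter way round; what a row does not reach only later rows make up. Full scale, the value 1, is 0.5 m for a shift and pi rad for a turn. A row lasts 1/10 s, in which the tool goes at most 50 mm and 8.59 degrees, less where a joint would pass 70% of its speed; a pose out of reach is approached as far as the arm can. A call with a number of a shift or a turn outside -1 to 1 is refused whole. A call with a gripper value outside its range is refused whole. The fingers move at their own pace and stop on an object; "newtons" is the grip in N (left out, the last holds). Time passes only in rows, so rows that repeat a pose let the fingers close. It gives the time, the measured TCP pose, the force, the opening and the grip force at its end, in the units of the state.
- manip.read_state(): the state, without advancing time (a new reading comes with each control period).
- manip.camera(name): name is "side" or "top" or "wrist"; returns a dict with "frame" (400x640x3 uint8, red, green, blue), "range_z" (400x640 float32, mm along the optical axis (not along the pixel's ray), 0 where there is no reading), "vfov" (degrees; the focal length in pixels is half the picture's height over the tangent of half this angle, whatever the lens; pixels are square), "cx", "cy" (the principal point, pixels), "k1" (the pictures are not rectified: a ray, as slopes to the right and down, at radius r is drawn at 1 + k1 r^2 times it, then the intrinsics apply), "cam_to_world" (4x4, takes a point from camera to world coordinates). Camera axes: x right, y down, z forward; pixel columns grow to the right and rows downward; lengths in mm; the calibration is good to about 2 mm. A picture is of the moment at which its call begins.
- manip.sign_off(): hands the job in; it is judged then, once.
The state is a dict: "clock": time; "joints": joint angles; "qd": joint speeds; "effort": joint torques, N m; "eef_pos": TCP position; "eef_rot": TCP orientation; "wrist_force": force on the tool from outside, world axes, zero at the start; "moment": the same for the moment, N m; "finger_gap": finger opening in mm; "finger_force": force on a finger pad.
Only numpy, scipy, OpenCV 4.12 (cv2) and the standard library are available. Lean on these libraries where they do the work, as an engineer would, in place of code of your own. Each camera call takes 0.05 s, during which the arm holds its last target. There are 200 camera calls.

## Task

Make the dial thickness gauge ready for a sheet of card: with the gauge still lying in its cradle, turn its bezel until the red zero mark lies under the needle. Then draw the gauge out of the cradle by its black grip, tip it so that its jaw end points up at about 45 degrees with the dial still on the upper side, and finish while still holding it there, steady, at least 20 cm above the table and with the dial still at zero. Leave the loose craft punches where they stand.

Things in the scene. Friction and masses are not known exactly. Their poses are not given: they have to be found in the camera images.
- gauge_grip (a point): Centre of the black ribbed grip of the loose dial thickness gauge (about 350 g, 210 mm long). Grip: 50 mm long (x), 22 wide (y), 34 tall (z), its top 16 mm above this point, the cradle's cheeks 20 mm below it; 36 mm above the gauge's underside; mass centre within 25 mm, towards the jaw. Axes of the gauge: x from grip to dial to jaw, z out of the dial face (up while in the cradle)
- gauge_bezel (a point): Point on the dial bezel's axis, 95 mm ahead (+x) of gauge_grip, 37 mm above the gauge's underside; does not turn with the bezel (axes as gauge_grip). The bezel is a dark knurled round knob, 52 mm in diameter, 23 mm tall, from 13 mm below to 10 mm above this point, white scale on top. Under it a housing 44 mm across; cheeks, jaw bow lie 21 mm or more below this point
- bezel (a joint): Turn of the bezel and its scale in rad about the gauge's z: angle from the fixed black needle (pointing to the jaw) to the bold red zero mark, counter-clockwise seen from above. 0: the mark is under the needle. Starts at 0.5 to 1.4, so turn it clockwise; stops at -0.3 and 1.8. Light friction (0.03 N m), stays where left
- cradle: Fixed wooden cradle, 190 mm long, 72 wide: floor 15 mm thick, two cheeks 16 mm high above it and a tail stop. The gauge's body (24 mm wide, cheeks 27 mm apart) lies level in it, dial up, kept from turning; nothing holds it from above, it lifts straight up. Origin on the table under the cradle, x towards the dial end
- punch_orange_center (a point): Centre of the loose orange craft punch standing on the table near the cradle: 40 mm in diameter, 44 mm tall, with a white cap; this point is 22 mm up. A bystander, to be left alone
- punch_blue_center (a point): Centre of the loose blue craft punch standing on the table near the cradle: 40 mm in diameter, 44 mm tall, with a white cap; this point is 22 mm up. A bystander, to be left alone
- punch_yellow_center (a point): Centre of the loose yellow craft punch standing on the table near the cradle: 40 mm in diameter, 44 mm tall, with a white cap; this point is 22 mm up. A bystander, to be left alone
- punch_case: Fixed red open case, 250 mm (x) by 190 mm (y), 50 mm tall with the punches in it, left of the cradle; origin at the centre of its underside. Not needed
- card_tray: Fixed white open tray, 110 mm (x) by 170 mm (y), 28 mm tall, right of the cradle; origin at the centre of its underside. Not needed

How it is judged (in metres and radians):
On the way, in this order (a step that is already met when the one before it is completed fails the run):
1. the dial is set to zero (within 0.1 rad) while the gauge lies in its cradle (value of joint bezel between -0.1 and 0.1 rad and distance of gauge_grip from where it was at the start of the episode below 0.012 m), for 0.3 s.
2. the gauge is drawn out of the cradle: its grip is at least 10 cm above the table, clear of the cradle (height (world z) of gauge_grip above 0.1 m and contact force between gauge and cradle below 0.1 N), for 0.1 s.
At the end, for the whole second after the job is handed in: Gauge at rest in the fingers (not by the bezel), out of the cradle, grip centre over 19 cm above the table; jaw end up at 30 to 60 degrees above level, dial face 25 to 65 degrees from level; zero mark within 0.1 rad of the needle; loose punches within 20 mm of where it began (value of joint bezel between -0.1 and 0.1 rad and distance of each of punch_orange_center, punch_blue_center, punch_yellow_center from where it was at the start of the episode below 0.02 m and angle between gauge_grip's own x axis and vertical between 0.524 and 1.047 rad and angle between gauge_grip's own z axis and vertical between 0.436 and 1.134 rad and height (world z) of gauge_grip above 0.19 m and contact force between gauge and the fingers above 1 N and contact force between bezel and the fingers below 0.5 N and contact force between gauge and cradle below 0.1 N and linear speed of gauge below 0.03 m/s and angular speed of gauge below 0.2 rad/s); the arm keeps its last pose, push and grip.
It fails at once if the orange punch is displaced by more than 30 mm (distance of punch_orange_center from where it was at the start of the episode above 0.03 m).
It fails at once if the blue punch is displaced by more than 30 mm (distance of punch_blue_center from where it was at the start of the episode above 0.03 m).
It fails at once if the yellow punch is displaced by more than 30 mm (distance of punch_yellow_center from where it was at the start of the episode above 0.03 m).
It also fails if it takes over 51 s, if anything falls off the work surface, if the arm or the gripper's body presses on something with over 40 N, if the wrist force passes 120 N, or if a joint passes its speed limit or range.

## Working session

There is one attempt and no reset: what is moved stays moved. The work goes in short steps, Python scripts to look and compute and a tool call to move; the robot and the scene stay as the last step left them, time stands still between calls to the robot, and variables do not carry over. Pictures are saved under pics/ and viewed, at most 10 in all, crops included, and the job is handed in when it is done.

Besides the shell and the picture viewer there is one more tool, called after ">>>" in YAML: its name, and indented under it one key for each argument. servo_tool: Moves the arm, as the interface text tells. Its arguments: {"type":"object","properties":{"motion":{"type":"array"},"newtons":{"type":"number"}},"required":["motion"]}

```bash
mkdir -p pics
cat > h.py <<'E'
import numpy as np, cv2
from cell import manip
def K(c):
    h=c["frame"].shape[0]; f=h/2/np.tan(np.radians(c["vfov"])/2); return f
def ray(c,u,v):
    f=K(c); d=np.array([(u-c["cx"])/f,(v-c["cy"])/f]); p=d.copy()
    for _ in range(20): p=d/(1+c["k1"]*(p@p))
    T=np.array(c["cam_to_world"]); return T[:3,3], T[:3,:3]@np.array([p[0],p[1],1])
def plane(c,u,v,z):
    o,d=ray(c,u,v); return o+d*(z-o[2])/d[2]
def depth(c,u,v):
    o,d=ray(c,u,v); return o+d*c["range_z"][int(v),int(u)]
def save(c,n): cv2.imwrite("pics/"+n,c["frame"][:,:,::-1])
E
python3 - <<'E'
from h import *
import pickle
for n in("top","side"):
    c=manip.camera(n); save(c,n+"0.png"); pickle.dump(c,open(n+"0.pkl","wb")); print(n,c["vfov"],c["k1"],np.round(c["cam_to_world"],2).tolist())
print(manip.read_state())
E
```

```text
top 53.525391540414184 -0.054959391157670553 [[0.03, -0.99, 0.13, 400.95], [-1.0, -0.03, -0.02, 41.21], [0.02, -0.13, -0.99, 1580.15], [0.0, 0.0, 0.0, 1.0]]
side 49.26438338412619 7.229170955785005e-05 [[-1.0, -0.03, 0.03, 545.85], [-0.04, 0.7, -0.71, 912.18], [0.0, -0.71, -0.7, 959.73], [0.0, 0.0, 0.0, 1.0]]
{'clock': 0.1, 'joints': array([ 1.08140433e+00,  3.00424224e-01,  1.52149284e+00, -7.06462984e-07,
        1.32071236e+00, -6.66397185e-02]), 'qd': array([-0.00036977, -0.00275975, -0.00195478, -0.00024748, -0.00100741,
        0.00212861]), 'effort': array([-1.16041218e-03, -5.32639503e+01, -3.53289735e+01,  7.08821020e-02,
        2.34361592e-02, -5.37513790e-05]), 'eef_pos': array([225.55455495, 501.34831307, 184.24938333]), 'eef_rot': array([-3.14055814e+00, -6.83563998e-05,  2.71884051e+00]), 'wrist_force': array([ 0.11604049, -0.62275821,  0.67039202]), 'moment': array([-0.04352108, -0.03705283, -0.00189304]), 'finger_force': 0.0, 'finger_gap': 93.9529405257881}
```

View pics/top0.png

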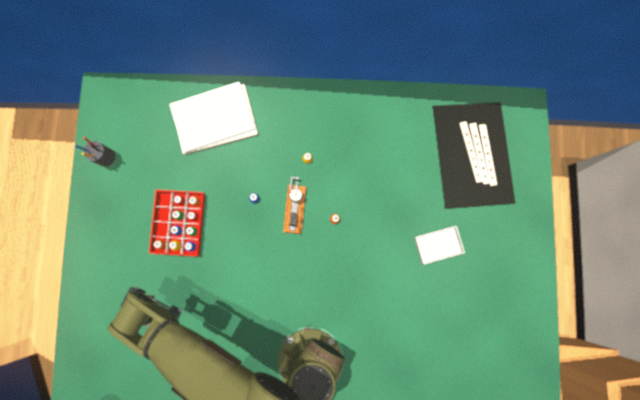

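View pics/side0.png

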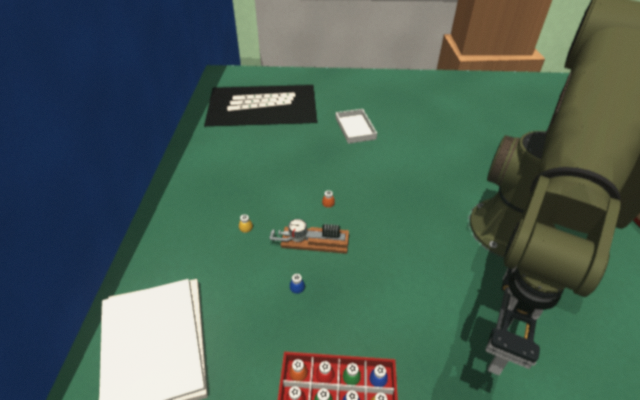

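Top picture: the cradle centre is near (294,208), the bezel near (296,195) and the grip near (293,219). The punches are at (307,158) yellow, (253,198) blue and (336,219) orange. In the side picture the bezel is near (297,228) and the grip near (331,231).

Run:
```python
from h import *
import pickle
t=pickle.load(open("top0.pkl","rb")); s=pickle.load(open("side0.pkl","rb"))
for n,u,v,z in(("bez",296,195,62),("grip",293.5,219,67),("yel",307,158,44),("blue",253,198,44),("or",336,219,44)):
    print(n,plane(t,u,v,z).round(1),depth(t,u,v).round(1))
for n,u,v,z in(("bez",297.5,227,62),("grip",331,227,67),("yel",245,217,44),("blue",297,276,44),("or",328.5,192,44)):
    print(n,plane(s,u,v,z).round(1),depth(s,u,v).round(1))
# cradle orange/brown mask
for c in(t,):
    hsv=cv2.cvtColor(c["frame"],cv2.COLOR_RGB2HSV); m=cv2.inRange(hsv,(5,90,80),(20,255,255)); m[:170]=0;m[240:]=0;m[:,:275]=0;m[:,315:]=0
    p=np.argwhere(m)[:,::-1].astype(np.float32); r=cv2.minAreaRect(p); print(len(p),r)
    print([plane(c,*q,30).round(1).tolist() for q in cv2.boxPoints(r)])
```

```text
bez [636.7  73.9  62. ] [637.   73.9  59.9]
grip [542.7  80.5  67. ] [542.3  80.3  72. ]
yel [789.4  35.3  44. ] [788.9  35.3  45.9]
blue [622.8 241.9  44. ] [622.  241.2  48.9]
or [549.5 -84.3  44. ] [549.9 -84.7  39.5]
bez [633.5  82.   62. ] [633.4  82.5  62.6]
grip [539.6  82.5  67. ] [539.7  85.5  70.3]
yel [791.6  32.4  44. ] [791.3  33.5  45.2]
blue [623.8 237.2  44. ] [623.8 237.   43.8]
or [550.1 -86.6  44. ] [550.1 -85.3  45.2]
512 ((294.2804870605469, 208.97560119628906), (18.22120475769043, 47.59599304199219), 6.340191841125488)
[[495.6, 122.4, 30.0], [683.6, 108.2, 30.0], [677.6, 36.2, 30.0], [489.7, 51.5, 30.0]]
```

>>> servo_tool:
  motion:
    - [[0.67,-0.848,0.13,0,0,-0.328,0],[0.67,-0.848,0.13,0,0,-0.328,0],[0.67,-0.848,0.13,0,0,-0.328,0],[0.67,-0.848,0.13,0,0,-0.328,0],[0.67,-0.848,0.13,0,0,-0.328,0],[0.67,-0.848,0.13,0,0,-0.328,0],[0.67,-0.848,0.13,0,0,-0.328,0],[0.67,-0.848,0.13,0,0,-0.328,0],[0.67,-0.848,0.13,0,0,-0.328,0],[0.67,-0.848,0.13,0,0,-0.328,0]]

```text
clock: 1.1
eef_pos: [534.3, 110.1, 244.6]
eef_rot: [-3.141, -0.0, 1.688]
wrist_force: [0.1, 1.2, -0.4]
finger_gap: 93.9
finger_force: 0.0
```

Run:
```python
from h import *
print(manip.read_state())
```

```text
{'clock': 1.1, 'joints': array([1.36083404e-01, 2.51101724e-01, 1.44427833e+00, 4.89786350e-05,
       1.44648807e+00, 1.86477951e-02]), 'qd': array([-0.81105514,  0.44832921, -0.67903163,  0.00089441,  0.22961294,
       -0.81208485]), 'effort': array([  4.4424507 , -56.50529981, -31.71269417,  -0.0587292 ,
        -0.37941411,   1.61174934]), 'eef_pos': array([534.27157244, 110.1134657 , 244.57167519]), 'eef_rot': array([-3.14131633e+00, -4.34540742e-05,  1.68822585e+00]), 'wrist_force': array([ 0.12054616,  1.20887299, -0.43394996]), 'moment': array([-0.00599335,  0.04730144,  0.05609844]), 'finger_force': 0.0, 'finger_gap': 93.91597461991364}
```

>>> servo_tool:
  motion:
    - [[0,0,0,0,0,0,0],[0,0,0,0,0,0,0],[0,0,0,0,0,0,0]]

```text
clock: 1.4
eef_pos: [532.8, 112.8, 244.2]
eef_rot: [-3.141, -0.0, 1.689]
wrist_force: [-0.4, -0.7, 0.5]
finger_gap: 93.9
finger_force: 0.0
```

Run:
```python
from h import *
import pickle
c=manip.camera("wrist"); save(c,"w1.png"); pickle.dump(c,open("w1.pkl","wb")); print(c["vfov"],c["k1"],np.round(c["cam_to_world"],2).tolist())
s=manip.read_state(); print(s["eef_pos"],s["eef_rot"],s["joints"])
```

```text
67.48573364181182 -0.008818843303150005 [[0.99, 0.11, 0.03, 522.99], [0.12, -0.96, -0.26, 188.49], [-0.0, 0.26, -0.96, 444.51], [0.0, 0.0, 0.0, 1.0]]
[532.77325422 113.06089805 244.3208618 ] [-3.14121240e+00 -1.41212773e-04  1.68971734e+00] [1.41778177e-01 2.49299076e-01 1.44708384e+00 1.51049063e-04
 1.44558666e+00 2.28382427e-02]
```

View pics/w1.png

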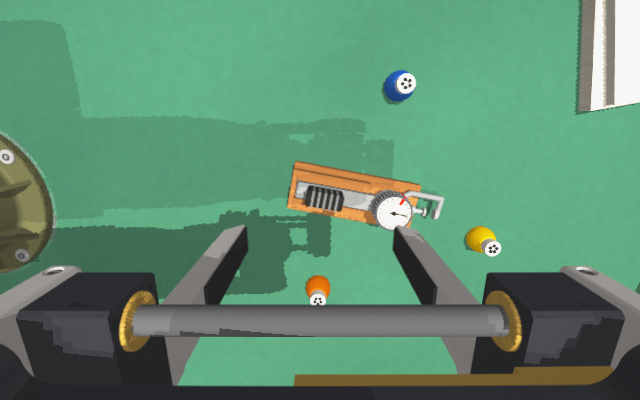

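The wrist view shows the dial centre near (394,212), the needle pointing right, and the red mark near (404,200). The grip is near (323,198), and the open fingers are clear of everything.

Run:
```python
from h import *
import pickle
c=pickle.load(open("w1.pkl","rb")); im=c["frame"]; hsv=cv2.cvtColor(im,cv2.COLOR_RGB2HSV)
def mask(lo,hi,x0,x1,y0,y1):
    m=cv2.inRange(hsv,lo,hi); k=np.zeros_like(m); k[y0:y1,x0:x1]=m[y0:y1,x0:x1]; return k
w=mask((0,0,190),(180,60,255),370,415,190,233)
red=mask((0,150,120),(4,255,255),370,415,190,233)|mask((172,120,120),(180,255,255),370,415,190,233)
P=lambda m,z:np.array([plane(c,x,y,z)[:2] for y,x in np.argwhere(m)])
W=P(cv2.bitwise_or(w,red),62); R=P(red,62)
(cx,cy),r=cv2.minEnclosingCircle(W.astype(np.float32)); print("circ",cx,cy,r,W.mean(0),"red",R.mean(0),len(R))
dk=mask((0,0,0),(180,255,70),370,415,190,233); q=P(dk,62); q=q[np.linalg.norm(q-[cx,cy],axis=1)<15]; print("needle",q.mean(0),len(q))
g=mask((0,0,0),(180,255,75),300,348,178,216); (a,b)=cv2.minAreaRect(P(g,67).astype(np.float32))[:2],0; print("grip",a, P(g,67).mean(0))
for u,v in((394,212),(323,198)): print(depth(c,u,v).round(1))
o=hsv[:,:]; m=mask((8,120,120),(20,255,255),280,425,155,230); p=P(m,31); print("cradle",cv2.minAreaRect(p.astype(np.float32)))
cv2.imwrite("pics/c1.png",cv2.resize(im[150:250,280:460,::-1],None,fx=4.4,fy=4.4,interpolation=cv2.INTER_CUBIC))
```

```text
circ 632.2717895507812 83.46379089355469 33.28670120239258 [636.08011364  75.80185044] red [643.84441685  92.89426287] 19
needle [635.49555744  73.28658541] 6
grip ((540.4242553710938, 84.60499572753906), (26.506229400634766, 48.83037567138672)) [539.30759299  84.85867795]
[635.2  75.9  64.9]
[538.8  84.5  67.2]
cradle ((582.8245239257812, 82.20330047607422), (69.83334350585938, 182.29617309570312), 85.92487335205078)
```

View pics/c1.png

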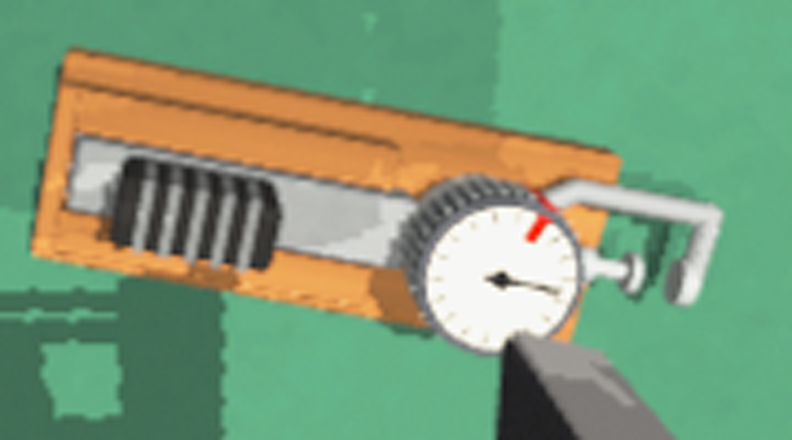

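The crop shows the hub at (501,279), the needle tip at (560,291) and the red mark running from (532,240) to (548,205), so the mark is about 1 rad counter-clockwise of the needle.

Run:
```python
from h import *
import pickle
c=pickle.load(open("w1.pkl","rb"))
p=lambda u,v,z=62:plane(c,280+u/4.4-.3,150+v/4.4-.3,z)[:2]
h=p(501,279); ctr=p(502,278); t=p(560,291)
A=lambda d:np.arctan2(d[1],d[0])
print(h,ctr,A(t-h)); 
for q in((532,240),(540,222),(548,205)): print(A(p(*q)-h)-A(t-h), np.linalg.norm(p(*q)-h))
for q in((502,203),(502,354),(425,278),(581,278)): print(np.linalg.norm(p(*q)-ctr))
```

```text
[635.78844745  73.4041863 ] [636.03336956  73.75735841] -0.08948414958587661
1.174270091379115 15.129575549259641
1.2490092723873547 21.004782565284213
1.284429678365236 26.637557321396823
23.798436051118358
24.902321027850025
23.545500638129635
24.17201448842114
```

>>> servo_tool:
  motion:
    - [[0.07,-0.026,-0.04,0,0,0,0],[0.14,-0.052,-0.1,0,0,0,0],[0.206,-0.077,-0.16,0,0,0,0],[0.206,-0.077,-0.22,0,0,0,0],[0.206,-0.077,-0.29,0,0,0,0],[0.206,-0.077,-0.34,0,0,0,0],[0.206,-0.077,-0.38,0,0,0,0],[0.206,-0.077,-0.404,0,0,0,0],[0.206,-0.077,-0.404,0,0,0,0],[0.206,-0.077,-0.404,0,0,0,0]]

```text
clock: 2.45
eef_pos: [636.7, 74.1, 43.4]
eef_rot: [3.141, 0.0, 1.689]
wrist_force: [0.7, 0.3, 0.2]
finger_gap: 93.7
finger_force: 0.0
```

Run:
```python
from h import *
import pickle
c=manip.camera("wrist"); save(c,"w2.png"); pickle.dump(c,open("w2.pkl","wb"))
s=manip.read_state(); print(s["eef_pos"],s["eef_rot"],s["joints"],s["wrist_force"])
```

```text
[636.9841177   73.99205005  43.85337384] [3.13974414e+00 8.44136587e-05 1.68887631e+00] [ 5.85244468e-02  6.36122340e-01  1.37371585e+00  2.84839666e-05
  1.12990421e+00 -5.95677423e-02] [ 0.36017711 -0.36308841 -0.04858494]
```

View pics/w2.png

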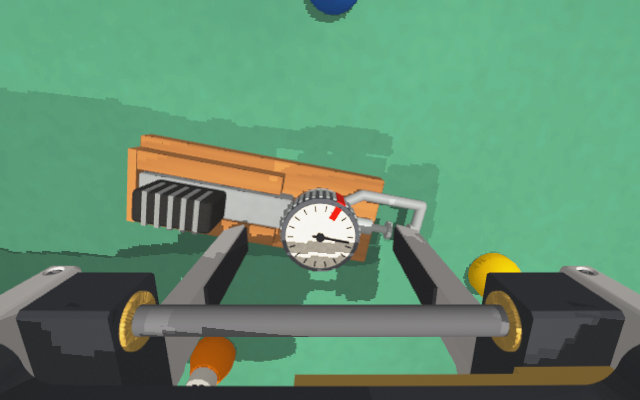

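The dial hub is at (320,237), centred between the open fingers. The needle tip is at (349,242) and the red mark is near (338,207).

Run:
```python
from h import *
import pickle
c=pickle.load(open("w2.pkl","rb")); p=lambda u,v,z=62:plane(c,u,v,z)[:2]
h=p(320,237.5);t=p(349,242.5);A=lambda d:np.arctan2(d[1],d[0])
print(h,A(t-h),depth(c,315,225),depth(c,212,195))
hsv=cv2.cvtColor(c["frame"],cv2.COLOR_RGB2HSV); m=(cv2.inRange(hsv,(0,150,120),(4,255,255))|cv2.inRange(hsv,(174,150,120),(180,255,255)))[190:235,280:360]
for y in np.unique(np.argwhere(m)[:,0]):
    x=np.argwhere(m[y])[:,0].mean()+280; q=p(x,y+190)-h; print(y+190,round(x,1),round(A(q)-A(t-h),3),round(np.hypot(*q),1))
```

```text
[635.7605947   72.82931118] -0.06576911263936291 [631.5123558   81.25579231  62.42775386] [561.57189729  90.38262592  52.25116905]
193 336.0 1.433 31.7
194 337.0 1.407 31.3
195 338.0 1.38 30.9
196 339.5 1.343 30.7
197 340.0 1.325 30.2
198 340.0 1.315 29.6
199 340.0 1.305 29.1
200 340.0 1.295 28.5
201 340.0 1.284 27.9
202 341.0 1.253 27.6
203 342.0 1.22 27.4
204 343.0 1.187 27.1
205 343.5 1.164 26.8
207 336.5 1.289 23.4
208 337.0 1.264 22.9
209 338.0 1.224 22.7
210 337.5 1.221 21.9
211 336.0 1.244 20.9
212 336.0 1.227 20.3
213 335.0 1.238 19.4
214 335.0 1.22 18.8
215 334.0 1.231 17.9
216 333.0 1.243 17.0
217 333.0 1.223 16.4
218 332.5 1.218 15.7
219 333.0 1.177 15.3
220 334.0 1.116 15.1
```

>>> servo_tool:
  motion:
    - [[0,0,0,0,0,0,1],[0,0,0,0,0,0,1],[0,0,0,0,0,0,1],[0,0,0,0,0,0,1],[0,0,0,0,0,0,1],[0,0,0,0,0,0,1],[0,0,0,0,0,0,1],[0,0,0,0,0,0,1]]
  newtons: 10

```text
clock: 3.3
eef_pos: [636.4, 73.5, 42.4]
eef_rot: [-3.142, 0.0, 1.688]
wrist_force: [-0.4, 0.3, -0.3]
finger_gap: 33.8
finger_force: 0.0
```

Run:
```python
from h import *
import pickle
c=manip.camera("wrist"); save(c,"w3.png"); pickle.dump(c,open("w3.pkl","wb"))
s=manip.read_state(); print(s["eef_pos"],s["finger_gap"],s["finger_force"],s["wrist_force"])
```

```text
[636.40267472  73.55323663  42.45298795] 29.23654731034685 0.0 [-0.56751151 -1.19013569  0.43640754]
```

View pics/w3.png

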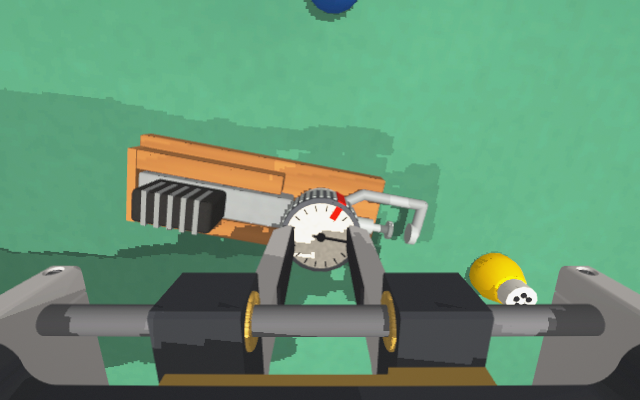

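The fingers have shut to about 30 mm without touching the 52 mm bezel. Their tips at (293,230) and (350,230) overlap the dial's lower edge, so I'll check where they really are from the depth image.

Run:
```python
from h import *
import pickle
c=pickle.load(open("w3.pkl","rb")); print(c["cam_to_world"].round(2).tolist())
for u in(285,290,360,366):
  for v in(226,230,240,260,300): print(u,v,depth(c,u,v).round(1))
print([depth(c,u,v).round(1).tolist() for u,v in((320,205),(320,215),(315,230),(320,255),(205,195))])
T=np.linalg.inv(c["cam_to_world"]); f=K(c)
for z in(42,61): q=T@[636.4,73.5,z,1]; print(z,q[:2]/q[2]*f+[c["cx"],c["cy"]],q[2])
```

```text
[[0.99, 0.11, 0.03, 626.51], [0.12, -0.96, -0.26, 149.23], [-0.0, 0.26, -0.96, 242.78], [0.0, 0.0, 0.0, 1.0]]
285 226 [612.6  80.3  68. ]
285 230 [613.3  80.   73.7]
285 240 [614.9  80.1  88.4]
285 260 [617.3  78.3 108.3]
285 300 [619.9  63.6 119.6]
290 226 [615.6  80.4  67.2]
290 230 [616.3  80.3  73.5]
290 240 [617.5  78.7  84.6]
290 260 [619.1  70.9  93.6]
290 300 [618.2 -18.2   1.2]
360 226 [665.7  72.5  31.2]
360 230 [658.1  85.6  74.4]
360 240 [656.3  85.2  88.9]
360 260 [653.3  84.7 112.4]
360 300 [651.9  76.8 133.2]
366 226 [670.2  73.   31.3]
366 230 [661.9  85.7  73.5]
366 240 [659.8  85.2  88. ]
366 260 [656.1  85.2 112.8]
366 300 [652.5  81.9 140.6]
[[632.8, 95.0, 63.4], [633.5, 88.7, 64.1], [631.6, 78.0, 63.2], [636.8, 60.8, 63.1], [558.7, 91.0, 56.8]]
42 [321.51680301 225.5371489 ] 213.83390709556542
61 [321.63866304 235.92871798] 195.51108700256665
```

Run:
```python
from h import *
import pickle
for n,tz in(("w1",244.3),("w2",43.8),("w3",42.4)):
    c=pickle.load(open(n+".pkl","rb")); R=c["range_z"]
    D=np.array([[depth(c,u,v) for u in range(640)] for v in range(170,300)]); near=(R[170:300]>0)&(D[:,:,2]>tz+(21 if n=="w3" else -5))&(D[:,:,2]<tz+60)
    for side in(slice(230,320),slice(322,420)):
        P=D[:,side][near[:,side]]
        if n!="w3": P=P[(P[:,2]>tz+2)] if n=="w2" else P
        i=P[:,2].argsort()[:5]; print(n,len(P),P[i].round(1).tolist())
    pts=[(240,228),(243,232),(400,230),(396,234),(405,240)]
    print([(D[v-170,u]-[0,0,tz]).round(1).tolist() for u,v in pts])
c=manip.camera("side"); save(c,"s3.png"); pickle.dump(c,open("s3.pkl","wb"))
cv2.imwrite("pics/s3c.png",cv2.resize(c["frame"][150:280,220:390,::-1],None,fx=4.4,fy=4.4,interpolation=cv2.INTER_CUBIC))
print(manip.read_state()["finger_gap"])
```

```text
w1 736 [[481.7, 115.6, 264.2], [484.6, 109.8, 264.5], [484.6, 112.7, 264.8], [485.8, 102.3, 264.8], [482.5, 115.9, 264.9]]
w1 952 [[580.0, 126.9, 263.2], [578.0, 122.3, 264.4], [578.9, 127.3, 264.6], [579.0, 112.7, 264.7], [579.4, 110.7, 264.8]]
[[482.0, 116.2, 28.5], [484.4, 114.8, 30.7], [578.7, 127.4, 31.0], [577.7, 123.6, 28.2], [579.1, 125.7, 41.9]]
w2 3194 [[624.5, 98.3, 45.9], [625.3, 97.6, 45.9], [615.0, 90.0, 45.9], [629.9, 98.9, 45.9], [627.8, 99.4, 45.9]]
w2 3287 [[652.7, 93.8, 46.0], [649.6, 96.3, 46.0], [653.5, 93.2, 46.1], [636.6, 100.5, 46.1], [642.2, 99.7, 46.1]]
[[585.5, 76.9, 26.8], [588.3, 76.2, 30.7], [682.5, 88.8, 31.1], [681.4, 85.0, 28.5], [682.6, 87.4, 42.9]]
w3 1099 [[619.8, 86.2, 63.4], [625.4, 56.0, 63.4], [628.9, 90.0, 63.4], [624.0, 88.7, 63.4], [632.6, 85.7, 63.4]]
w3 1164 [[642.6, 87.6, 63.4], [654.4, 58.7, 63.4], [639.2, 62.7, 63.4], [644.8, 80.3, 63.4], [638.8, 71.9, 63.4]]
[[576.1, 60.3, -10.9], [578.5, 57.4, -10.8], [706.5, 61.7, -42.1], [703.7, 57.6, -42.1], [703.5, 63.1, -16.6]]
25.437645045369255
```

View pics/s3c.png

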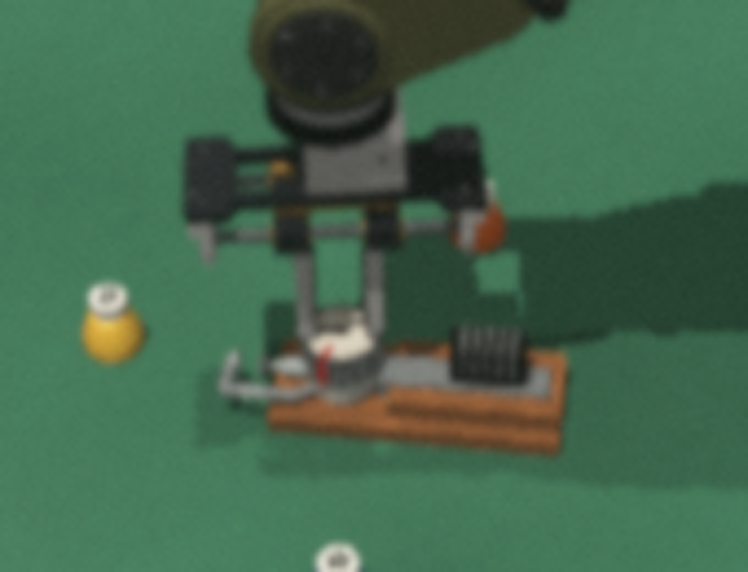

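The side view, together with the wrist depth, shows the real fingertips ending about 20 mm above the reported TCP. They closed just over the top of the dial, with no contact force and the bezel untouched. From here I'll take the fingertip as TCP z + 20. I'll open, then go 20 mm lower.

>>> servo_tool:
  motion:
    - [[0,0,0.02,0,0,0,0],[0,0,0.02,0,0,0,0],[0,0,0.02,0,0,0,0],[0,0,0.02,0,0,0,0],[0,0,0.02,0,0,0,0],[0,0,0.02,0,0,0,0],[0,0,0.02,0,0,0,0],[0,0,0.02,0,0,0,0],[0,0,0.02,0,0,0,0],[0,0,0.02,0,0,0,0]]

```text
clock: 4.4
eef_pos: [636.4, 73.5, 52.4]
eef_rot: [-3.142, -0.0, 1.688]
wrist_force: [-0.0, -0.5, -0.3]
finger_gap: 94.2
finger_force: 0.0
```

>>> servo_tool:
  motion:
    - [[0,0,-0.02,0,0,0,0],[0,0,-0.04,0,0,0,0],[0,0,-0.06,0,0,0,0],[0,0,-0.06,0,0,0,0],[0,0,-0.06,0,0,0,0]]

```text
clock: 4.9
eef_pos: [636.3, 73.5, 22.1]
eef_rot: [-3.141, -0.0, 1.688]
wrist_force: [0.4, -0.8, 0.4]
finger_gap: 94.1
finger_force: 0.0
```

>>> servo_tool:
  motion:
    - [[0,0,0,0,0,0,1],[0,0,0,0,0,0,1],[0,0,0,0,0,0,1],[0,0,0,0,0,0,1],[0,0,0,0,0,0,1],[0,0,0,0,0,0,1],[0,0,0,0,0,0,1],[0,0,0,0,0,0,1]]
  newtons: 10

```text
clock: 5.7
eef_pos: [636.5, 73.5, 22.6]
eef_rot: [3.141, 0.0, 1.688]
wrist_force: [-0.1, 1.0, 1.0]
finger_gap: 52.0
finger_force: 10.0
```

Gripped: the gap reads 52.0 mm, which matches the bezel. Now I'll turn it clockwise by 1.23 rad (-0.39).

>>> servo_tool:
  motion:
    - [[0,0,0,0,0,-0.04,1],[0,0,0,0,0,-0.08,1],[0,0,0,0,0,-0.12,1],[0,0,0,0,0,-0.16,1],[0,0,0,0,0,-0.2,1],[0,0,0,0,0,-0.24,1],[0,0,0,0,0,-0.28,1],[0,0,0,0,0,-0.32,1],[0,0,0,0,0,-0.36,1],[0,0,0,0,0,-0.39,1]]

```text
clock: 6.7
eef_pos: [635.8, 73.7, 22.4]
eef_rot: [-3.141, 0.001, 0.458]
wrist_force: [-4.8, 0.7, 3.1]
finger_gap: 51.9
finger_force: 10.0
```

>>> servo_tool:
  motion:
    - [[0,0,0,0,0,0,1],[0,0,0,0,0,0,1],[0,0,0,0,0,0,0.3],[0,0,0,0,0,0,0],[0,0,0,0,0,0,0],[0,0,0,0,0,0,0],[0,0,0,0,0,0,0],[0,0,0,0,0,0,0],[0,0,0,0,0,0,0]]

```text
clock: 7.6
eef_pos: [636.5, 73.5, 22.5]
eef_rot: [3.142, -0.0, 0.463]
wrist_force: [-0.0, -0.1, 0.3]
finger_gap: 94.1
finger_force: 0.0
```

>>> servo_tool:
  motion:
    - [[0,0,0.08,0,0,0,0],[-0.04,0,0.16,0,0,-0.02,0],[-0.08,0.003,0.22,0,0,-0.06,0],[-0.12,0.006,0.26,0,0,-0.1,0],[-0.15,0.01,0.28,0,0,-0.14,0],[-0.15,0.014,0.28,0,0,-0.17,0],[-0.15,0.014,0.28,0,0,-0.17,0],[-0.15,0.014,0.28,0,0,-0.17,0]]

```text
clock: 8.4
eef_pos: [561.4, 80.5, 162.2]
eef_rot: [3.142, 0.0, -0.068]
wrist_force: [0.2, -0.2, 0.5]
finger_gap: 94.1
finger_force: 0.0
```

Run:
```python
from h import *
import pickle
c=manip.camera("wrist"); save(c,"w4.png"); pickle.dump(c,open("w4.pkl","wb"))
s=manip.read_state(); print(s["eef_pos"],s["eef_rot"],s["joints"],s["wrist_force"])
```

```text
[561.47104756  80.44317543 162.07923244] [ 3.14148478e+00  5.43557077e-04 -6.82058068e-02] [ 7.77461366e-02  3.57130774e-01  1.49902986e+00 -2.88354809e-05
  1.28598549e+00  1.71675635e+00] [ 0.44516143 -0.74953202 -0.19946194]
```

View pics/w4.png

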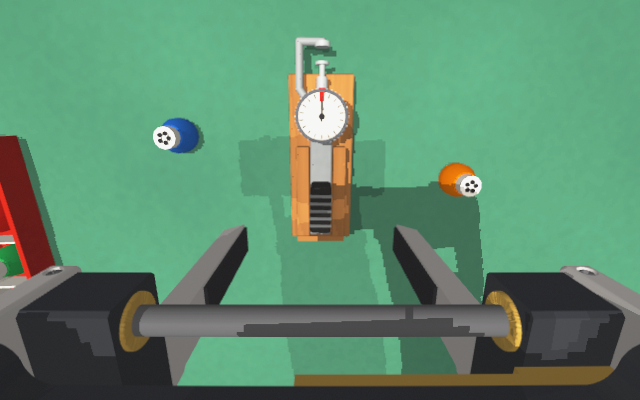

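The needle and the red mark now line up at x≈321, with the hub at (321,117) and the mark near (321,97). The grip is at (320,207). I'll check both in numbers.

Run:
```python
from h import *
import pickle
c=pickle.load(open("w4.pkl","rb")); hsv=cv2.cvtColor(c["frame"],cv2.COLOR_RGB2HSV); A=lambda d:np.arctan2(d[1],d[0])
P=lambda m,z:np.array([plane(c,x,y,z)[:2] for y,x in np.argwhere(m)])
def box(m,x0,x1,y0,y1): k=np.zeros_like(m);k[y0:y1,x0:x1]=m[y0:y1,x0:x1];return k
red=box(cv2.inRange(hsv,(0,130,110),(5,255,255))|cv2.inRange(hsv,(174,130,110),(180,255,255)),300,345,85,112)
R=P(red,62)
w=box(cv2.inRange(hsv,(0,0,170),(180,60,255)),298,346,90,142); hull=cv2.convexHull(P(w,62).astype(np.float32)); (e,ax,an)=cv2.fitEllipse(hull); print("disc",e,ax)
dk=box(cv2.inRange(hsv,(0,0,0),(180,255,70)),310,332,100,125); N=P(dk,62); N=N[np.linalg.norm(N-e,axis=1)<16]
v=cv2.fitLine(N.astype(np.float32),cv2.DIST_L2,0,.01,.01).ravel(); print("needle",len(N),v[1]/v[0],N.mean(0))
print("red",len(R),R.mean(0),A(R.mean(0)-e))
g=box(cv2.inRange(hsv,(0,0,0),(180,255,80)),302,338,180,238); G=P(g,67); r=cv2.minAreaRect(G.astype(np.float32)); print("grip",r)
print(depth(c,320,190),depth(c,320,207),A(np.array(e)-r[0]))
```

```text
disc (639.1262817382812, 76.60932922363281) (51.0260124206543, 55.044471740722656)
needle 10 4.6510806 [635.89667843  73.05249212]
red 46 [655.54080369  71.83755139] -0.2829072842561167
grip ((544.6783447265625, 80.67168426513672), (20.983692169189453, 54.214359283447266), 85.59528350830078)
[563.17814357  79.56250816  66.29427199] [545.53739243  80.76470555  67.80482223] -0.04298508610519882
```

>>> servo_tool:
  motion:
    - [[-0.033,-0.001,-0.06,0,0,0,0],[-0.033,-0.001,-0.13,0,0,0,0],[-0.033,-0.001,-0.2,0,0,0,0],[-0.033,-0.001,-0.25,0,0,0,0],[-0.033,-0.001,-0.28,0,0,0,0],[-0.033,-0.001,-0.292,0,0,0,0],[-0.033,-0.001,-0.292,0,0,0,0],[-0.033,-0.001,-0.292,0,0,0,0]]

```text
clock: 9.25
eef_pos: [545.4, 80.0, 17.2]
eef_rot: [-3.141, -0.001, -0.07]
wrist_force: [-0.1, -0.3, 0.1]
finger_gap: 94.0
finger_force: 0.0
```

>>> servo_tool:
  motion:
    - [[0,0,0,0,0,0,1],[0,0,0,0,0,0,1],[0,0,0,0,0,0,1],[0,0,0,0,0,0,1],[0,0,0,0,0,0,1],[0,0,0,0,0,0,1],[0,0,0,0,0,0,1],[0,0,0,0,0,0,1],[0,0,0,0,0,0,1],[0,0,0,0,0,0,1]]
  newtons: 45

```text
clock: 10.25
eef_pos: [545.1, 80.3, 16.6]
eef_rot: [-3.141, -0.0, -0.071]
wrist_force: [1.1, 2.0, 0.7]
finger_gap: 21.8
finger_force: 45.0
```

>>> servo_tool:
  motion:
    - [[0,0,0.02,0,0,0,1],[0,0,0.06,0,0,0,1],[0,0,0.11,0,0,0,1],[0,0,0.17,0,0,0,1],[0,0,0.23,0,0,0,1],[0,0,0.29,0,0,0,1],[0,0,0.35,0,0,0,1],[0,0,0.39,0,0,0,1],[0,0,0.41,0,0,0,1],[0,0,0.41,0,0,0,1]]

```text
clock: 11.25
eef_pos: [545.1, 80.0, 222.4]
eef_rot: [-3.141, -0.001, -0.071]
wrist_force: [0.2, 0.2, -4.8]
finger_gap: 21.9
finger_force: 45.0
```

>>> servo_tool:
  motion:
    - [[0,0,0.005,-0.002,-0.025,0,1],[0,0,0.01,-0.004,-0.055,0,1],[0,0,0.02,-0.006,-0.085,0,1],[0,0,0.03,-0.008,-0.115,0,1],[0,0,0.04,-0.01,-0.145,0,1],[0,0,0.05,-0.012,-0.175,0,1],[0,0,0.06,-0.014,-0.205,0,1],[0,0,0.06,-0.016,-0.23,0,1],[0,0,0.06,-0.017,-0.25,0,1],[0,0,0.06,-0.017,-0.25,0,1]]

```text
clock: 12.25
eef_pos: [543.2, 80.0, 248.6]
eef_rot: [-3.14, -0.784, -0.071]
wrist_force: [-0.1, 0.3, -3.8]
finger_gap: 21.5
finger_force: 45.0
```

>>> servo_tool:
  motion:
    - [[0,0,0,0,0,0,1],[0,0,0,0,0,0,1],[0,0,0,0,0,0,1],[0,0,0,0,0,0,1],[0,0,0,0,0,0,1]]

```text
clock: 12.75
eef_pos: [545.0, 80.0, 251.4]
eef_rot: [-3.139, -0.787, -0.072]
wrist_force: [-0.5, 0.1, -3.7]
finger_gap: 21.7
finger_force: 45.0
```

Run:
```python
from h import *
import pickle
s=manip.read_state(); print(s["eef_pos"],s["eef_rot"],s["joints"],np.abs(s["qd"]).max(),s["finger_gap"],s["finger_force"])
a=manip.camera("wrist"); b=manip.camera("side"); pickle.dump((a,b),open("f.pkl","wb"))
cv2.imwrite("pics/f.png",np.hstack([cv2.resize(x[:,:,::-1],None,fx=k,fy=k,interpolation=cv2.INTER_CUBIC) for x,k in((a["frame"][:,200:440],1.25),(b["frame"][100:300,200:400],2.5))]))
```

```text
[545.02429809  79.99445703 251.43659014] [-3.13855692 -0.78686283 -0.07233673] [ 0.16623512 -0.14164422  2.04319828 -0.35453142  0.49331952  2.05593792] 0.0026993304662325584 21.714453588874594 44.994837641716
```

View pics/f.png

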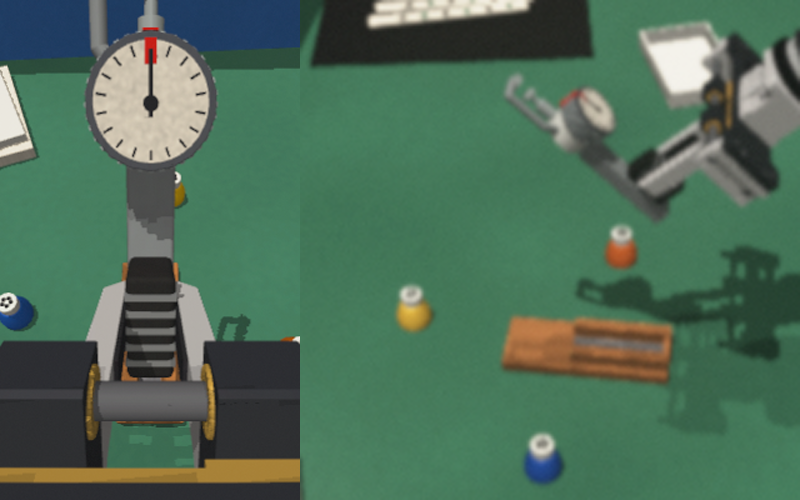

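In the final picture the needle lies on the red mark (wrist half, x≈150). The gauge is held clear of the cradle, tilted about 45° with the jaw up, and all three punches are still standing. The grip centre is at about 27 cm.

```bash
python3 -c "
from cell import manip
print(manip.sign_off())"
```

```text
the job is handed in; nothing more can be done
None
```

I handed the job in at about 13 s: by the last pictures the dial is at zero, the gauge is held steady jaw-up at about 45° with its grip about 27 cm above the table, and the punches were not touched; the real fingertips end about 20 mm short of the reported TCP, so the first close on the bezel missed, and I corrected for it.

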